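# Arm the guarded toggle under the wide cover

## Robot

A 6-joint arm with a two-finger parallel gripper is mounted at the origin on a cart in front of the work surface, level with it; the furniture and walls round the work are solid. World frame = base frame: x ahead of the robot, y to its left, z up, the work surface at z = 0. Lengths are in m, angles in rad, forces in N, time in s.
With the tool pointing down it reaches from about 0.275 to 1 m from the base axis. Payload 8.4 kg.
Tool frame: the origin (TCP) lies midway between the tips of the shut fingers; the grasp point (between the pads) lies 19 mm behind it (ctrl.grip_point_offset is the distance from the TCP to the grasp point, in m); z points along the fingers, y is the line along which they close (so a half turn about z gives the same grasp; the last joint's range is limited). The gripper opens to 85 mm and grips with 20 to 120 N. Pads are 22 mm wide; open, the fingers measure 114 mm over their backs; the gripper's body (76 mm by 85 mm) begins 54 mm behind the grasp point. The pads swing forward as they close: fully open they stand 13 mm farther back than shut.
Start: joints at [-1.214, 0.353, 1.633, -0, 1.155, -0.002], TCP at [0.219, -0.585, 0.231] pointing down, gripper open.
Joint ranges: [-2.63, 2.63], [-0.92, 2.1], [0.06, 2.66], [-1.3, 4.44], [0, 2.69], [-3.02, 3.02]. Speed limits (rad/s): [2.22, 2.22, 2.79, 3.14, 3.14, 3.14].

## Interface

Orientations are given as a unit quaternion [w, x, y, z].
In Python, from station import ctrl gives the robot as it stands.
- The arm moves only by the tool steer_hand, called after "Request:" by a JSON object that holds its "api" and its "payload". Schema: {"type":"object","properties":{"motion":{"type":"array","items":{"type":"array","prefixItems":[{"type":"array","items":{"type":"number"},"minItems":3,"maxItems":3},{"type":"number"},{"type":"number"}],"minItems":3,"maxItems":3},"minItems":1,"maxItems":10},"only":{"type":"string"},"quiet":{"type":"boolean"},"lines":{"type":"string"}},"required":["motion"],"additionalProperties":false}. motion is a list of rows, 1 to 10 of them, each written [[dx, dy, dz], turn, opening]: dx, dy, dz in m, then a turn about the tool's z in rad, then the finger opening in m; each row shifts and turns the commanded pose from where the row before left it, along the tool's axes as they then stand; what a row does not reach is not made up. A row lasts 1/12 s, in which the tool goes at most 0.0417 m and 0.125 rad, less where a joint would pass 70% of its speed; a pose out of reach is approached as far as the arm can. The fingers move at their own pace and stop on an object; the grip force is fixed at half the most. Time passes only in rows, so rows that do not move let the fingers close. The tool returns the time, the measured TCP pose, the force, the opening and the grip force at its end. only (a regular expression) keeps the lines of the reply that match it, lines (a string "A,B") keeps lines A to B, and quiet returns only ok. Input that does not fit is refused with a message, and nothing moves.
- ctrl.read_state(): the state, without advancing time (a new reading comes with each control period).
- ctrl.snapshot(name): name is "scene" or "top" or "wrist"; returns the picture (480x640x3 uint8, red, green, blue); there is no depth.
- ctrl.camera_params(name): a dict with "K" (3x3 intrinsics, pixels), "pose" (4x4, takes a point from camera to world coordinates); the wrist camera has in their place "mount" (4x4, takes a point from camera to tool coordinates, whose origin is the TCP and whose axes are the flange's). Camera axes: x right, y up, looking along -z (the intrinsics and any distortion apply to the point x, -y, -z); pixel columns grow to the right and rows downward; lengths in m; the calibration is good to about 2 mm. A picture is of the moment at which its call begins: read the wrist's pose just before it. camera_params takes no time and is no camera call.
- ctrl.finish_job(): hands the job in; it is judged then, once.
The state is a dict: "time": time; "joint_pos": joint angles; "qvel": joint speeds; "joint_torque": joint torques, N m; "ee_pos": TCP position; "eef_rot": TCP orientation; "contact_force": force on the tool from outside, world axes, zero at the start; "ft_torque": the same for the moment, N m; "grip_width": finger opening in m; "finger_force": force on a finger pad.
Only numpy, scipy, OpenCV 4.12 (cv2) and the standard library are available. Lean on these libraries where they do the work, as an engineer would, in place of code of your own. Each camera call takes 0.05 s, during which the arm holds its last target. There are 200 camera calls.

## Task

Two switch boxes stand on the bench. On the one with the wide cover, swing the hinged cover well open, throw the toggle lever beneath it from the right over to the left, and close the cover fully again. Leave the narrow-covered box alone and do not disturb the things lying around.

Things in the scene. Friction and masses are not known exactly. Their poses are not given: they have to be found in the camera images.
- wide: The switch box to operate, fixed to the bench: grey case 155 (x) x 160 (y) x 45 mm high with a flat deck on top. Origin: centre of its underside; x points from its front (robot side) to its rear, y to its left, z up. On the deck sits its cover, a bare aluminium hood 116 mm wide, held at the rear by two hinge lugs that reach z = 76.
- wide_cover (a joint): Hinge of the wide cover, rad: 0 closed (may start slightly ajar), grows as the front swings up and back, stop at 1.75, past upright. Stiff: the cover stays where it is left; 0.5 to 2.5 N at the tab moves it either way. Hood: 105 long, 116 wide, 58 mm high, open underneath, walls 3 mm; closed it spans x = -45 to +60, z = 47 to 105 in the box frame.
- wide_hinge (a point): Centre of the wide cover's hinge axis, which is the box's y axis direction; at x = 60, z = 67 in the box frame, fixed. It lies 38 mm below the hood's top face.
- wide_tab (a point): Centre of the rolled front edge (8 mm thick) of the wide cover's finger tab; moves with the cover; closed, 131 mm in front of the hinge axis and 34 mm above it. The tab: 80 mm wide, 3 mm thick, sticks out 30 mm from the hood's upper front edge, level with its top. Below it the space is free down to the deck, ahead of it down to the bench.
- wide_lever (a joint): Toggle lever under the wide cover, rad: 0 leaning right (box -y) by 0.4 rad from upright, 0.8 leaning left (box +y) by 0.4 rad. It pivots about the box's x direction and snaps to the nearer end past the middle (0.4); about 1 N sideways at its tip throws it.
- wide_lever_tip (a point): Top of the wide box's toggle lever, a steel lever 50 mm long, 7 to 14 mm thick, thickest near its top. Its pivot is on the deck at x = -5, y = 0, z = 45 in the box frame, 65 mm in front of the hinge axis.
- narrow: The other switch box, fixed, to be left alone: same build, case 155 x 110 x 45 mm, cover 66 mm wide with a 44 mm tab. Same frame.
- narrow_cover (a joint): Hinge of the narrow cover, rad: 0 closed; must stay closed.
- tape_measure: Tape measure, yellow and black, 70 x 75 x 35 mm, loose bystander. Origin under its centre.
- pliers: Combination pliers with red handles, 45 x 183 x 12 mm, loose bystander lying flat. Origin under its centre, length along its y.
- screwdriver: Long screwdriver with a black handle, 31 x 251 x 31 mm, loose bystander lying flat. Origin under its centre, length along its y.
- oil_bottle: White plastic bottle with a green label, 50 mm wide, 163 mm tall, loose bystander standing to the left. Origin: centre of its underside.

How it is judged:
On the way, in this order (a step that is already met when the one before it is completed fails the run):
1. the wide cover is swung open, with the lever still to the right (value of joint wide_cover above 0.8 rad and value of joint wide_lever below 0.2 rad), for 0.2 s.
2. the lever is thrown over to the left while the cover is open (value of joint wide_lever above 0.7 rad and value of joint wide_cover above 0.5 rad), for 0.2 s.
3. the wide cover is closed again with the lever left over (value of joint wide_cover below 0.05 rad and value of joint wide_lever above 0.7 rad), for 0.2 s.
At the end, for the whole second after the job is handed in: The wide cover is closed to within 0.05 rad (7 mm at the tab) and at rest, its lever leans left (over 0.7 of 0.8 rad), and the narrow cover is closed (under 0.05 rad) (all of step 3 and value of joint narrow_cover below 0.05 rad and velocity of joint wide_cover between -0.05 and 0.05 rad/s); the robot touches nothing.
It fails at once if the narrow cover is lifted (over 0.15 rad) (value of joint narrow_cover above 0.15 rad).
It fails at once if a bystander is moved by more than 30 mm (distance of any of tape_measure, pliers, screwdriver, oil_bottle from where it was at the start of the episode above 0.03 m).
It fails at once if the oil bottle is tipped (angle between oil_bottle's own z axis and vertical above 0.5 rad).
It also fails if it takes over 56 s, if anything falls off the work surface, if the arm or the gripper's body presses on something with over 40 N, if the wrist force passes 120 N, or if a joint passes its speed limit or range.

## Working session

There is one attempt and no reset: what is moved stays moved. The work goes in short steps, Python scripts to look and compute and a tool call to move; the robot and the scene stay as the last step left them, time stands still between calls to the robot, and variables do not carry over. Pictures are saved under pics/ and viewed, at most 10 in all, crops included, and the job is handed in when it is done.

```bash
ls; mkdir -p pics
```

Run:
```python
from station import ctrl
import cv2
for n in("top","scene"):
    cv2.imwrite(f"pics/{n}1.png",ctrl.snapshot(n)[:,:,::-1])
    p=ctrl.camera_params(n);print(n,p)
s=ctrl.read_state();print(s["ee_pos"],s["eef_rot"],s["time"])
```

```text
pics
station.py
top {'K': array([[537.31929928,   0.        , 312.56341026],
       [  0.        , 537.31929928, 246.33909873],
       [  0.        ,   0.        ,   1.        ]]), 'pose': array([[ 0.02139906,  0.98146424, -0.19044691,  0.36813003],
       [-0.99952418,  0.02523468,  0.01773756, -0.00133952],
       [ 0.02221465,  0.18997673,  0.98153724,  1.32406644],
       [ 0.        ,  0.        ,  0.        ,  1.        ]])}
scene {'K': array([[600.70062213,   0.        , 317.6128311 ],
       [  0.        , 600.70062213, 245.75730496],
       [  0.        ,   0.        ,   1.        ]]), 'pose': array([[-0.90126091,  0.18517322, -0.39171374, -0.07963834],
       [-0.43324386, -0.37400443,  0.82001247,  1.37496007],
       [ 0.00534168,  0.90875275,  0.41730073,  0.78422018],
       [ 0.        ,  0.        ,  0.        ,  1.        ]])}
[ 0.21930869 -0.58480682  0.23063908] [-6.15582433e-04  9.83947936e-01  1.78454666e-01 -1.13217417e-04] 0.1
```

View pics/top1.png

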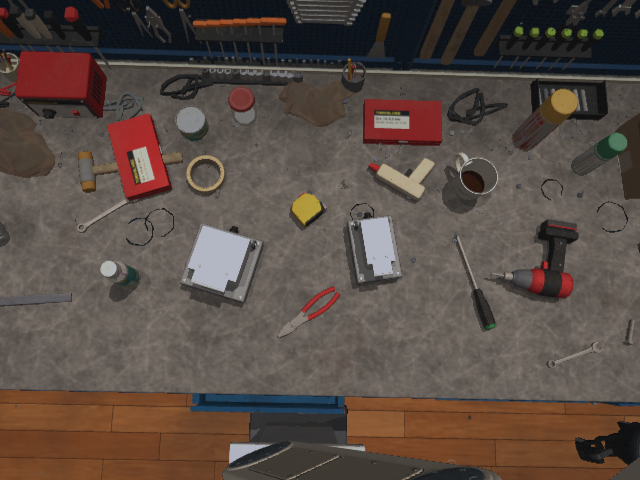

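View pics/scene1.png

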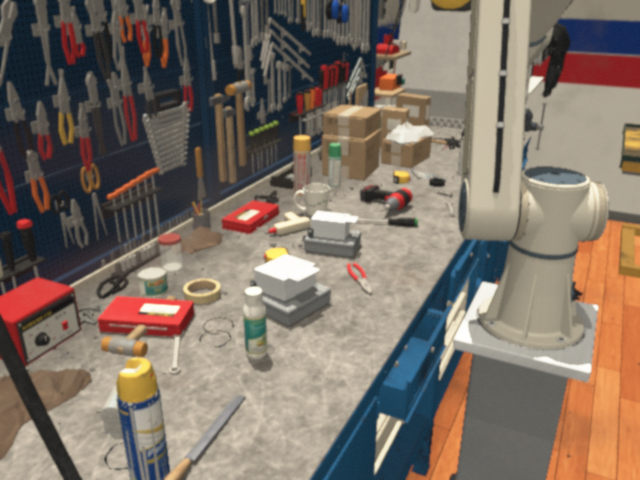

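The wide box is at about (222,262) in the top view, with the narrow one at (375,248). The pliers lie at (310,310), the bottle at (118,275) and the tape at (307,208). I'll enlarge the wide box.

Run:
```python
import cv2
a=cv2.imread("pics/top1.png")[215:310,165:285]
cv2.imwrite("pics/crop1.png",cv2.resize(a,None,fx=6,fy=6,interpolation=cv2.INTER_CUBIC))
```

```text
(no output)
```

View pics/crop1.png

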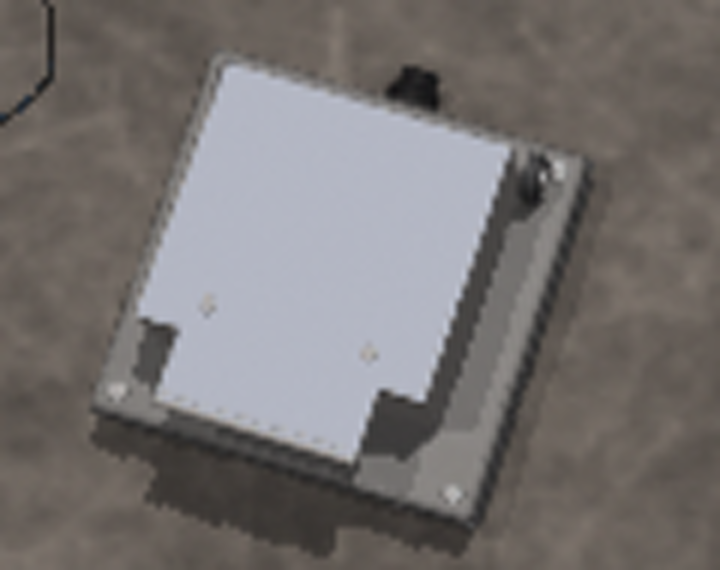

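Create h.py:
```python
import numpy as np
from station import ctrl
def ray(px,z,n="top"):
    p=ctrl.camera_params(n);K,T=p["K"],p["pose"]
    d=np.linalg.solve(K,[px[0],px[1],1]);d=T[:3,:3]@(d*[1,-1,-1]);o=T[:3,3]
    return o+d*(z-o[2])/d[2]
def proj(X,n="top"):
    p=ctrl.camera_params(n);c=np.linalg.inv(p["pose"])@np.append(X,1);v=p["K"]@(c[:3]*[1,-1,-1]);return v[:2]/v[2]
```

Run:
```python
from h import *
from scipy.optimize import least_squares
c=lambda u,v:np.array([(u+.5)/6-.5+165,(v+.5)/6-.5+215])
M=[((-77.5,80,45),c(95,405)),((-77.5,-80,45),c(472,522)),((77.5,-80,45),c(590,158)),
((60,58,105),c(225,62)),((60,-58,105),c(512,150)),((-45,-58,105),c(428,402)),((-45,58,105),c(137,318)),((-75,40,103),c(157,398)),((-75,-40,103),c(355,465))]
def W(q,X,lid=0):
    X=np.array(X)/1e3
    if X[2]>.05:
        d=X-[.06,0,.067];C,S=np.cos(q[3]),np.sin(q[3]);X=np.array([.06+d[0]*C+d[2]*S,X[1],.067-d[0]*S+d[2]*C])
    C,S=np.cos(q[2]),np.sin(q[2]);return np.array([q[0]+C*X[0]-S*X[1],q[1]+S*X[0]+C*X[1],X[2]])
f=lambda q:np.concatenate([proj(W(q,X))-p for X,p in M])
r=least_squares(f,[.5,.2,-.3,0]);print(r.x,np.round(r.fun.reshape(-1,2),1).tolist())
q=r.x
print("tab",W(q,(-75,0,101)),"piv",W([*q[:3],0],(-5,0,45)))
for n,p,z in(("pliers tips",(280,336),.006),("plier handle",(338,291),.006),("pl handle2",(333,287),.006),("tape",(307,210),.03),("bottle",(108,268),.16),("narrow fl",(357,285),.045),("narrow rl",(349,222),.045)):print(n,ray(p,z))
```

```text
[ 0.57425203  0.19322348 -0.26940384  0.05081329] [[-1.1, 0.3], [0.1, 0.2], [0.3, -0.4], [0.5, -0.3], [0.4, -0.7], [-0.1, 0.2], [-0.2, -0.5], [-0.3, 1.1], [0.3, 0.1]]
tab [0.50378988 0.21267924 0.10781296] piv [0.56943238 0.19455426 0.045     ]
pliers tips [0.40109647 0.04884057 0.006     ]
plier handle [ 0.51350396 -0.09018155  0.006     ]
pl handle2 [ 0.52309463 -0.0777204   0.006     ]
tape [ 0.71084205 -0.00892807  0.03      ]
bottle [0.53467319 0.42078138 0.16      ]
narrow fl [ 0.52470124 -0.13295124  0.045     ]
narrow rl [ 0.67933727 -0.112434    0.045     ]
```

Add to h.py:
```python
from scipy.spatial.transform import Rotation as R
Q=[0.57425,0.19322,-0.2694]
def b2w(X,q=None):
    q=q or Q;C,S=np.cos(q[2]),np.sin(q[2]);return np.array([q[0]+C*X[0]-S*X[1],q[1]+S*X[0]+C*X[1],X[2]])
def w2b(P,q=None):
    q=q or Q;C,S=np.cos(q[2]),np.sin(q[2]);d=np.array(P)[:2]-q[:2];return np.array([C*d[0]+S*d[1],-S*d[0]+C*d[1],P[2]])
def st():
    s=ctrl.read_state();w,x,y,z=s["eef_rot"];return s,R.from_quat([x,y,z,w])
def go(X):
    s,r=st();d=r.inv().apply(b2w(X)-s["ee_pos"]);tx=r.apply([1,0,0])
    print("t",s["time"],"box pos",w2b(s["ee_pos"]).round(4),"tool delta",d.round(4),"turn",round(np.arctan2(tx[1],tx[0])-Q[2],3),"F",np.round(s["contact_force"],1))
```

Run:
```python
from h import *
go((-.068,0,.23));print(ctrl.camera_params("wrist"))
```

```text
t 0.1 box pos [-0.1351 -0.8444  0.2306] tool delta [ 0.5505 -0.6438  0.0014] turn 0.628 F [ 1.3 -0.1  0.2]
{'K': array([[342.6109722 ,   0.        , 315.90977896],
       [  0.        , 342.6109722 , 248.09446846],
       [  0.        ,   0.        ,   1.        ]]), 'mount': array([[ 9.08702286e-04,  9.46577225e-01,  3.22475940e-01,
         8.30533932e-02],
       [ 9.99999587e-01, -8.61953242e-04, -2.87762875e-04,
        -2.44966073e-04],
       [ 5.56939845e-06,  3.22476068e-01, -9.46577617e-01,
        -1.41724363e-01],
       [ 0.00000000e+00,  0.00000000e+00,  0.00000000e+00,
         1.00000000e+00]])}
```

Request:
{"api": "steer_hand", "payload": {"motion": [[[0.026,-0.0308,0],0,0.085],[[0.026,-0.0308,0],0,0.085],[[0.026,-0.0308,0],0,0.085],[[0.026,-0.0308,0],0,0.085],[[0.026,-0.0308,0],0,0.085],[[0.026,-0.0308,0],0,0.085],[[0.026,-0.0308,0],0,0.085],[[0.026,-0.0308,0],0,0.085],[[0.026,-0.0308,0],0,0.085],[[0.026,-0.0308,0],0,0.085]]}}

```text
time: 0.93
ee_pos: [0.3547, -0.2036, 0.2312]
eef_rot: [0.0, 0.984, 0.178, 0.0]
contact_force: [0.9, -1.1, -0.4]
grip_width: 0.0849
finger_force: 0.0
```

```bash
python3 -c "
from h import *
go((-.068,0,.23))"
```

```text
t 0.9333 box pos [-0.106  -0.441   0.2312] tool delta [ 0.2897 -0.3346  0.0013] turn 0.628 F [ 0.9 -1.1 -0.4]
```

Request:
{"api": "steer_hand", "payload": {"motion": [[[0.026,-0.0304,0],0,0.085],[[0.026,-0.0304,0],0,0.085],[[0.026,-0.0304,0],0,0.085],[[0.026,-0.0304,0],0,0.085],[[0.026,-0.0304,0],0,0.085],[[0.026,-0.0304,0],0,0.085],[[0.026,-0.0304,0],0,0.085],[[0.026,-0.0304,0],0,0.085],[[0.026,-0.0304,0],0,0.085],[[0.026,-0.0304,0],0,0.085]], "quiet": true}}

```text
ok
```

Request:
{"api": "steer_hand", "payload": {"motion": [[[0,0,0],-0.125,0.085],[[0,0,0],-0.125,0.085],[[0,0,0],-0.125,0.085],[[0,0,0],-0.125,0.085],[[0,0,0],-0.125,0.085],[[0,0,0],-0.125,0.085],[[0,0,0],-0.125,0.085],[[0,0,0],-0.125,0.085],[[0,0,0],-0.125,0.085],[[0,0,0],-0.125,0.085]], "quiet": true}}

```text
ok
```

Request:
{"api": "steer_hand", "payload": {"motion": [[[0,0,0],-0.125,0.085],[[0,0,0],-0.125,0.085],[[0,0,0],-0.125,0.085],[[0,0,0],-0.125,0.085],[[0,0,0],-0.125,0.085],[[0,0,0],-0.125,0.085],[[0,0,0],-0.125,0.085],[[0,0,0],-0.125,0.085],[[0,0,0],-0.125,0.085],[[0,0,0],-0.125,0.085]]}}

```text
time: 3.43
ee_pos: [0.4912, 0.1703, 0.231]
eef_rot: [-0.0, 0.138, 0.99, -0.0]
contact_force: [0.7, -0.2, -0.2]
grip_width: 0.0852
finger_force: 0.0
```

Run:
```python
from h import *
go((-.068,0,.17));print(ctrl.read_state()["joint_pos"])
import cv2
p=ctrl.camera_params("wrist");s,r=st();cv2.imwrite("pics/w1.png",ctrl.snapshot("wrist")[:,:,::-1])
T=np.eye(4);T[:3,:3]=r.as_matrix();T[:3,3]=s["ee_pos"];np.save("w1.npy",T@p["mount"])
```

```text
t 3.4333 box pos [-0.074  -0.0442  0.231 ] tool delta [-0.0057  0.0442  0.061 ] turn 3.134 F [ 0.7 -0.2 -0.2]
[ 3.30905713e-01  1.90132797e-01  1.85590108e+00  5.92791739e-06
  1.09621336e+00 -9.63266957e-01]
```

View pics/w1.png

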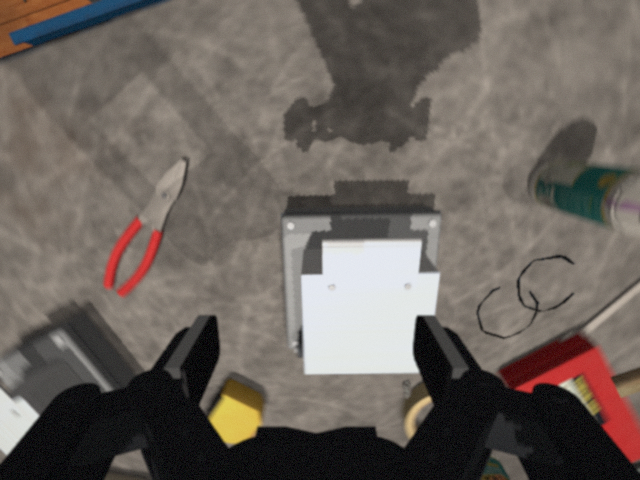

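The wrist view shows the wide cover. The tab's front corners are at (322,240) and (421,239), and the hood's front corners at (301,274) and (438,272). The case's front corners are at (285,215) and (440,214).

Run:
```python
from h import *
T=np.load("w1.npy");K=ctrl.camera_params("wrist")["K"]
for px,z in(((322,240),.11),((421,239),.11),((323,272),.11),((420,271),.11),((301,274),.11),((438,272),.11),((304,374),.105),((285,215),.045),((440,214),.045)):
    d=T[:3,:3]@(np.linalg.solve(K,[*px,1])*[1,-1,-1]);o=T[:3,3];print(px,w2b(o+d*(z-o[2])/d[2]).round(4))
```

```text
(322, 240) [-0.0746 -0.0391  0.11  ]
(421, 239) [-0.075   0.0404  0.11  ]
(323, 272) [-0.0468 -0.0382  0.11  ]
(420, 271) [-0.0472  0.0421  0.11  ]
(301, 274) [-0.0451 -0.0565  0.11  ]
(438, 272) [-0.0462  0.0571  0.11  ]
(304, 374) [ 0.0592 -0.056   0.105 ]
(285, 215) [-0.0801 -0.0742  0.045 ]
(440, 214) [-0.0802  0.0773  0.045 ]
```

Request:
{"api": "steer_hand", "payload": {"motion": [[[-0.003,0.0225,0.02],-0.007,0.085],[[-0.003,0.0225,0.02],0,0.085],[[0,0,0.04],0,0.085],[[0,0,0],0,0.085]]}}

```text
time: 3.82
ee_pos: [0.5062, 0.2114, 0.1453]
eef_rot: [-0.004, 0.138, 0.99, -0.002]
contact_force: [-1.5, -0.8, -1.0]
grip_width: 0.0849
finger_force: 0.0
```

Run:
```python
from h import *
go((-.068,.0008,.085))
import cv2
cv2.imwrite("pics/w2.png",ctrl.snapshot("wrist")[150:,:,::-1])
```

```text
t 3.8167 box pos [-0.0704 -0.0006  0.1453] tool delta [-0.0028  0.0018  0.0603] turn 3.133 F [-1.5 -0.8 -1. ]
```

View pics/w2.png

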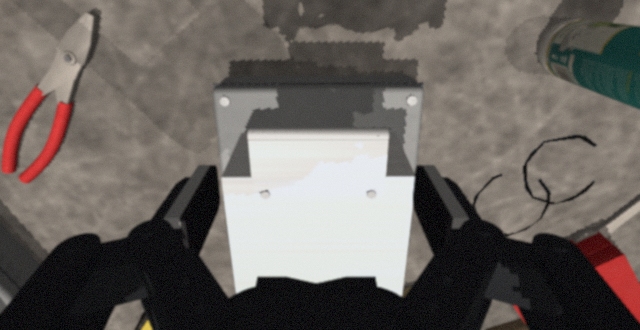

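The wrist view shows the tab at columns 249 to 388 and the finger pads at 217 and 415, so they straddle it evenly to about 1.5 mm.

Request:
{"api": "steer_hand", "payload": {"motion": [[[-0.0028,0.0014,0],0,0.085],[[0,0,0],0,0.085],[[0,0,0.02],0,0.085],[[0,0,0.015],0,0.085],[[0,0,0.015],0,0.085],[[0,0,0.01],0,0.085],[[0,0,0],0,0.085]]}}

```text
time: 4.45
ee_pos: [0.5125, 0.2122, 0.091]
eef_rot: [-0.0, 0.138, 0.99, -0.0]
contact_force: [-0.1, -1.0, 0.8]
grip_width: 0.0848
finger_force: 0.0
```

```bash
python3 -c "
from h import *
go((-.068,.0008,.085))"
```

```text
t 4.45 box pos [-0.0645  0.0019  0.091 ] tool delta [ 0.0034 -0.0011  0.006 ] turn 3.134 F [-0.1 -1.   0.8]
```

Request:
{"api": "steer_hand", "payload": {"motion": [[[0.0034,-0.001,0.006],0,0.085],[[0,0,0],0,0.085],[[0,0,0],0,0.07],[[0,0,0],0,0.07],[[0,0,0],0,0.07],[[0,0,0],0,0.07]]}}

```text
time: 4.95
ee_pos: [0.5082, 0.212, 0.0857]
eef_rot: [-0.001, 0.138, 0.99, -0.001]
contact_force: [-4.4, -3.7, 1.4]
grip_width: 0.0775
finger_force: 70.8
```

```bash
python3 -c "
from h import *
go((-.068,.0008,.085))"
```

```text
t 4.95 box pos [-0.0686  0.0005  0.0857] tool delta [-0.0006  0.0003  0.0007] turn 3.135 F [-4.4 -3.7  1.4]
```

Run:
```python
import numpy as np
p=.316+np.arange(0,1.61,.1);r=.1353
print(np.round(np.c_[np.diff(r*np.cos(p)),-np.diff(r*np.sin(p))],4).tolist())
```

```text
[[-0.0048, -0.0126], [-0.0061, -0.0121], [-0.0073, -0.0114], [-0.0084, -0.0106], [-0.0094, -0.0097], [-0.0103, -0.0088], [-0.0111, -0.0077], [-0.0118, -0.0065], [-0.0124, -0.0053], [-0.0129, -0.0041], [-0.0132, -0.0028], [-0.0135, -0.0014], [-0.0135, -0.0001], [-0.0135, 0.0013], [-0.0133, 0.0026], [-0.0129, 0.0039]]
```

Request:
{"api": "steer_hand", "payload": {"motion": [[[-0.0048,0,-0.0126],0,0.07],[[-0.0061,0,-0.0121],0,0.07],[[-0.0073,0,-0.0114],0,0.07],[[-0.0084,0,-0.0106],0,0.07],[[-0.0094,0,-0.0097],0,0.07]]}}

```text
time: 5.37
ee_pos: [0.5445, 0.2018, 0.1417]
eef_rot: [0.0, 0.137, 0.991, -0.001]
contact_force: [10.4, -3.1, -20.7]
grip_width: 0.0774
finger_force: 78.7
```

Request:
{"api": "steer_hand", "payload": {"motion": [[[-0.0103,0,-0.0088],0,0.07],[[-0.0111,0,-0.0077],0,0.07],[[-0.0118,0,-0.0065],0,0.07]]}}

```text
time: 5.62
ee_pos: [0.5758, 0.193, 0.1636]
eef_rot: [-0.0, 0.137, 0.991, -0.001]
contact_force: [6.0, 0.8, -22.3]
grip_width: 0.0769
finger_force: 78.8
```

Run:
```python
from h import *
import cv2
a=ctrl.snapshot("scene")[190:340,200:400,::-1]
cv2.imwrite("pics/s2.png",cv2.resize(a,None,fx=4,fy=4,interpolation=cv2.INTER_CUBIC))
```

```text
(no output)
```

View pics/s2.png

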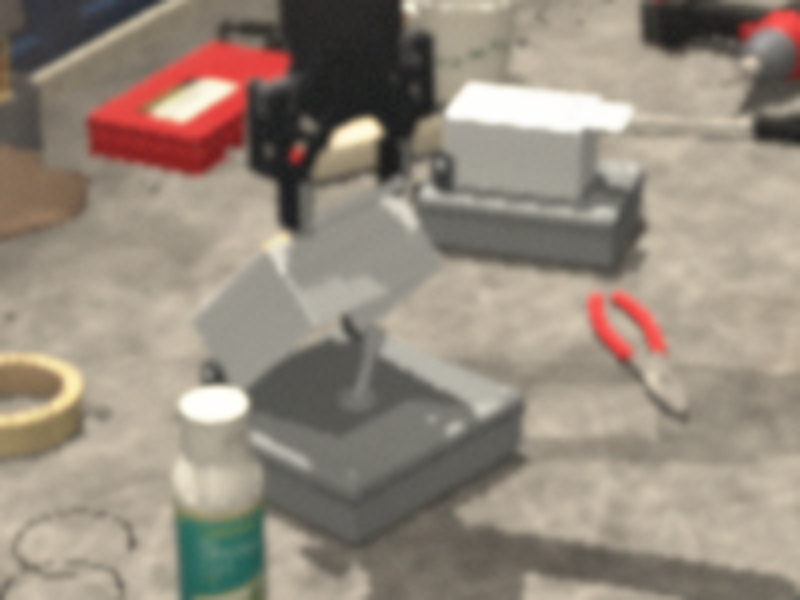

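The cover is about half open at (320,280) in the crop, the tab is between the fingers, and the lever leans at (365,370). I'll continue the arc with slightly less lift.

Request:
{"api": "steer_hand", "payload": {"motion": [[[-0.0124,0,-0.0043],0,0.07],[[-0.0129,0,-0.003],0,0.07],[[-0.0132,0,-0.0018],0,0.07],[[-0.0135,0,-0.0008],0,0.07]]}}

```text
time: 6.0
ee_pos: [0.6251, 0.1792, 0.175]
eef_rot: [-0.001, 0.138, 0.99, -0.0]
contact_force: [-3.8, -0.1, 3.4]
grip_width: 0.076
finger_force: 69.0
```

Request:
{"api": "steer_hand", "payload": {"motion": [[[-0.0135,0,0.0003],0,0.07],[[-0.0135,0,0.0016],0,0.07],[[-0.0133,0,0.0028],0,0.07],[[-0.0129,0,0.0039],0,0.07],[[0,0,0],0,0.07]]}}

```text
time: 6.42
ee_pos: [0.679, 0.1644, 0.1661]
eef_rot: [0.001, 0.138, 0.99, 0.0]
contact_force: [0.1, 0.9, 0.5]
grip_width: 0.0704
finger_force: 0.0
```

```bash
python3 -c "
from h import *
go((.1,0,.18))"
```

```text
t 6.4167 box pos [1.087e-01 1.000e-04 1.661e-01] tool delta [ 0.0086 -0.0002 -0.0139] turn 3.134 F [0.1 0.9 0.5]
```

Run:
```python
from h import *
import cv2
a=ctrl.snapshot("scene")[190:340,200:400,::-1]
cv2.imwrite("pics/s3.png",cv2.resize(a,None,fx=4,fy=4,interpolation=cv2.INTER_CUBIC))
cv2.imwrite("pics/top3.png",ctrl.snapshot("top")[:,:,::-1])
```

```text
(no output)
```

View pics/s3.png

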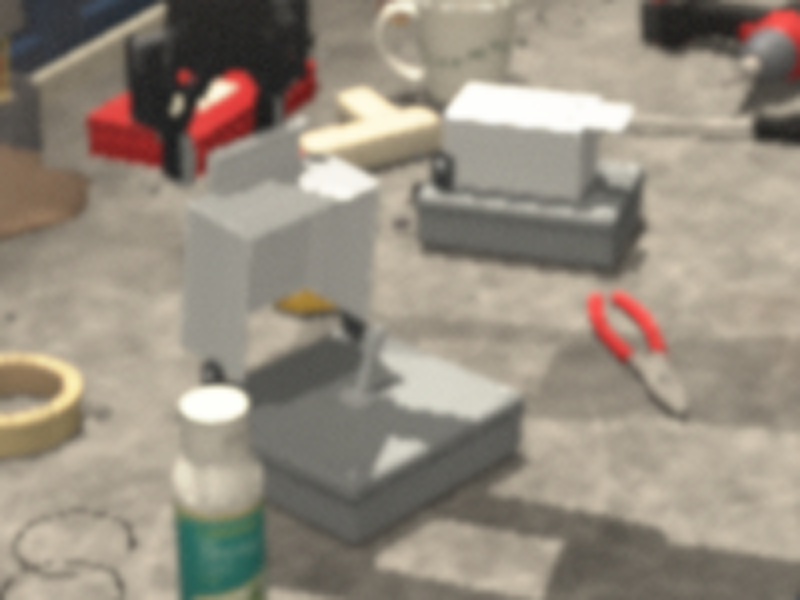

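The cover is nearly upright and the fingers slipped off behind it. The tab's top corners are at crop (210,168) and (303,122), and a hood corner is at (190,200). I'll fit the angle.

Run:
```python
from h import *
from scipy.optimize import least_squares
c=lambda u,v:np.array([(u+.5)/4-.5+200,(v+.5)/4-.5+190])
M=[((-.135,.04,.036),c(210,165)),((-.135,-.04,.036),c(303,122)),((-.105,.058,-.02),c(248,238)),((-.105,.058,.038),c(188,203)),((-.105,-.058,-.02),c(376,183))]
def pt(X,t):return b2w((.06+X[0]*np.cos(t)+X[2]*np.sin(t),X[1],.067-X[0]*np.sin(t)+X[2]*np.cos(t)))
f=lambda q:np.concatenate([proj(pt(X,q[0]),"scene")-p-q[1:] for X,p in M])
r=least_squares(f,[1.4,0,0]);print(r.x,r.fun.round(1))
t=r.x[0]
for X in((-.135,0,.036),(-.105,0,-.02),(-.131,0,.034)):print(w2b(pt(X,t)))
go((-.01,0,.2))
```

```text
[ 1.50082688 -3.4428206  -2.37759381] [-0.3 -1.9 -0.7 -0.1  0.5  0.6 -0.8  1.3  1.3  0.1]
[8.64737432e-02 1.73472348e-17 2.04186519e-01]
[3.27081386e-02 1.73472348e-17 1.70344832e-01]
[ 8.47582864e-02 -2.42861287e-17  2.00056481e-01]
t 6.5167 box pos [0.1065 0.0004 0.166 ] tool delta [ 0.1165 -0.0011 -0.0339] turn 3.135 F [0.2 0.  0.1]
```

Request:
{"api": "steer_hand", "payload": {"motion": [[[-0.004,0,-0.035],0,0.07],[[0,0,-0.035],0,0.04],[[0,0,-0.02],0,0],[[0.04,0,0],0,0],[[0.04,0,0],0,0],[[0.01,0,0],0,0],[[0,0,0],0,0]]}}

```text
time: 7.1
ee_pos: [0.591, 0.1897, 0.2568]
eef_rot: [-0.0, 0.136, 0.991, 0.0]
contact_force: [-0.3, -0.2, 0.8]
grip_width: 0.0001
finger_force: 0.0
```

```bash
python3 -c "
from h import *
go((.03,0,.187))"
```

```text
t 7.1 box pos [0.0171 0.0011 0.2568] tool delta [-0.013  -0.001   0.0697] turn 3.137 F [-0.3 -0.2  0.8]
```

Request:
{"api": "steer_hand", "payload": {"motion": [[[0,0,0.035],0,0],[[0,0,0.034],0,0],[[-0.02,0,0],0,0],[[-0.02,0,0],0,0],[[-0.01,0,0],0,0],[[-0.01,0,0],0,0],[[-0.008,0,0],0,0],[[-0.007,0,0],0,0],[[0,0,0],0,0]]}}

```text
time: 7.85
ee_pos: [0.6676, 0.1678, 0.1873]
eef_rot: [0.001, 0.138, 0.99, 0.0]
contact_force: [-0.3, -0.5, -0.4]
grip_width: 0.0002
finger_force: 0.0
```

```bash
python3 -c "
from h import *
go((.092,0,.187))"
```

```text
t 7.85 box pos [0.0968 0.0003 0.1873] tool delta [ 0.0048 -0.0003  0.0002] turn 3.135 F [-0.3 -0.5 -0.4]
```

Request:
{"api": "steer_hand", "payload": {"motion": [[[0.037,0,0],0,0],[[0.037,0,0],0,0],[[0.036,-0.01,0],0,0],[[0,-0.03,0],0,0],[[0,-0.02,0.02],0,0],[[0,0,0.03],0,0],[[0,0,0.03],0,0],[[0,0,0],0,0]]}}

```text
time: 8.52
ee_pos: [0.5409, 0.1393, 0.1031]
eef_rot: [-0.003, 0.138, 0.99, -0.001]
contact_force: [-1.8, -0.5, -0.6]
grip_width: -0.0
finger_force: 0.0
```

Run:
```python
from h import *
go((-.013,-.06,.078))
import cv2
a=ctrl.snapshot("scene")[190:340,200:400,::-1]
cv2.imwrite("pics/s4.png",cv2.resize(a,None,fx=4,fy=4,interpolation=cv2.INTER_CUBIC))
```

```text
t 8.5167 box pos [-0.0178 -0.0608  0.1031] tool delta [-0.005   0.0009  0.0251] turn 3.135 F [-1.8 -0.5 -0.6]
```

View pics/s4.png

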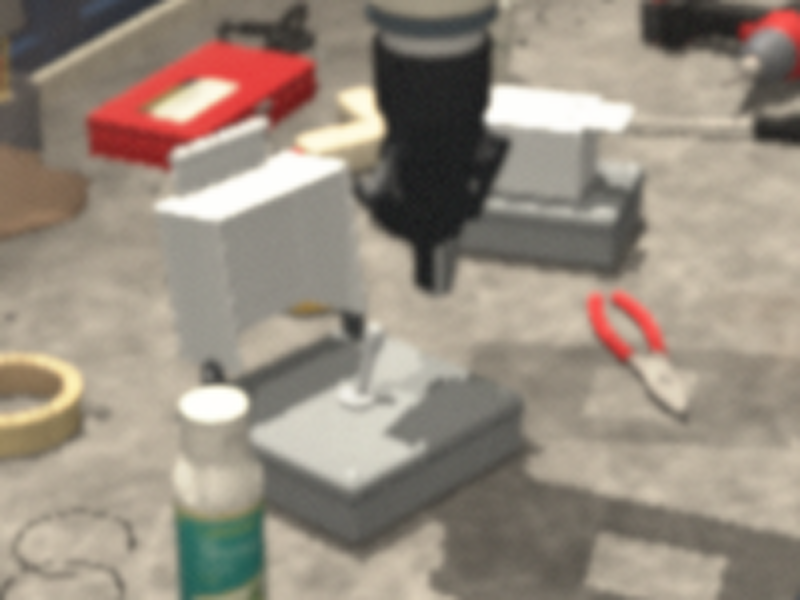

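The cover is past upright. The lever at (370,350) leans away from the camera, to the right, and the shut fingers at (435,270) are on its right side.

Request:
{"api": "steer_hand", "payload": {"motion": [[[-0.004,0,0.023],0,0],[[0,0.012,0],0,0],[[0,0.012,0],0,0],[[0,0.012,0],0,0],[[0,0.012,0],0,0],[[0,0.01,0],0,0],[[0,0.01,0],0,0],[[0,0,0],0,0]]}}

```text
time: 9.23
ee_pos: [0.5667, 0.2018, 0.0861]
eef_rot: [0.0, 0.135, 0.991, -0.004]
contact_force: [-2.9, -28.4, 18.3]
grip_width: -0.0001
finger_force: 15.7
```

Request:
{"api": "steer_hand", "payload": {"motion": [[[0,-0.015,0],0,0],[[0,-0.01,-0.03],0,0],[[0,0,-0.04],0,0],[[0,0,-0.04],0,0],[[0.03,0,-0.02],0,0],[[0.03,0,0],0,0]]}}

```text
time: 9.73
ee_pos: [0.5054, 0.199, 0.2205]
eef_rot: [0.005, 0.138, 0.99, 0.003]
contact_force: [-0.2, 0.3, -0.1]
grip_width: 0.0002
finger_force: 0.0
```

Run:
```python
from h import *
go((.098,.0,.25))
import cv2
a=ctrl.snapshot("scene")[190:340,200:400,::-1]
cv2.imwrite("pics/s5.png",cv2.resize(a,None,fx=4,fy=4,interpolation=cv2.INTER_CUBIC))
```

```text
t 9.7333 box pos [-0.0679 -0.0128  0.2205] tool delta [-0.166   0.0142 -0.0281] turn 3.134 F [-0.2  0.3 -0.1]
```

View pics/s5.png

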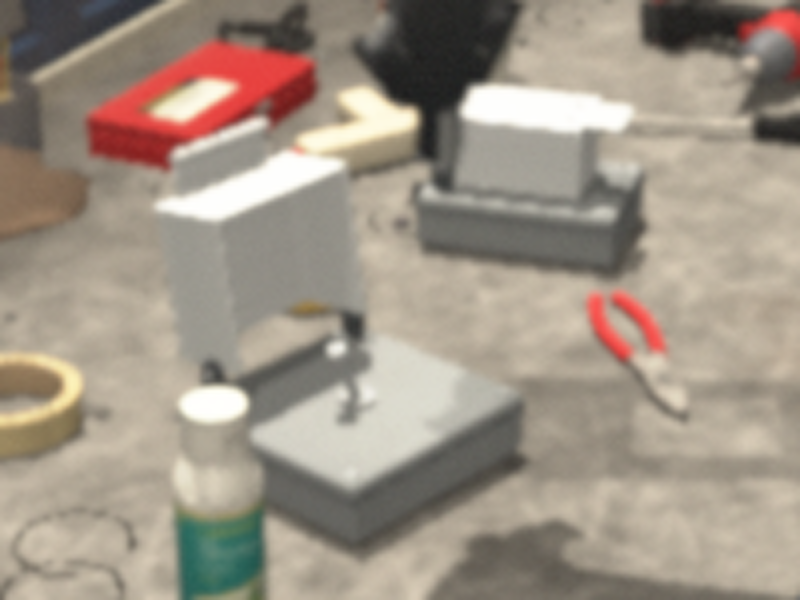

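The lever now leans left, with its tip at (340,350) over to the camera side. Next I'll bring the shut fingers over and behind the cover.

Request:
{"api": "steer_hand", "payload": {"motion": [[[0,0.013,-0.03],0,0],[[-0.036,0,-0.005],0,0],[[-0.036,0,0],0,0],[[-0.036,0,0],0,0],[[-0.036,0,0],0,0],[[-0.036,0,0],0,0],[[-0.037,0,0],0,0],[[0,0,0],0,0]]}}

```text
time: 10.45
ee_pos: [0.7196, 0.1492, 0.2489]
eef_rot: [0.002, 0.138, 0.99, 0.0]
contact_force: [-1.8, -0.2, 0.4]
grip_width: -0.0002
finger_force: 0.0
```

```bash
python3 -c "
from h import *
go((.15,0,.178))
p=[]
for t in(1.6,1.4,1.2,1,.8,.6,.4,.2,.05):
  c,s=np.cos(t),np.sin(t);p.append((.071-.11*c+.038*s,.067+.11*s+.038*c))
p=np.array(p);print(p.round(4).tolist());print((-np.diff(p,axis=0)).round(4).tolist())"
```

```text
t 10.45 box pos [ 0.1518 -0.0038  0.2489] tool delta [0.0021 0.0037 0.0709] turn 3.134 F [-1.8 -0.2  0.4]
[[0.1122, 0.1758], [0.0898, 0.1819], [0.0666, 0.1833], [0.0435, 0.1801], [0.0216, 0.1724], [0.0017, 0.1605], [-0.0155, 0.1448], [-0.0293, 0.1261], [-0.037, 0.1105]]
[[0.0224, -0.006], [0.0232, -0.0014], [0.023, 0.0032], [0.0219, 0.0077], [0.02, 0.0119], [0.0172, 0.0156], [0.0137, 0.0187], [0.0077, 0.0156]]
```

Request:
{"api": "steer_hand", "payload": {"motion": [[[0,0.003,0.036],0,0],[[0,0,0.035],0,0],[[0.02,0,0],0,0],[[0.018,0,0],0,0],[[0.011,0,-0.003],0,0],[[0.011,0,-0.003],0,0],[[0.012,0,-0.001],0,0],[[0.012,0,-0.001],0,0],[[0.023,0,0.003],0,0],[[0,0,0],0,0]]}}

```text
time: 11.28
ee_pos: [0.6087, 0.1833, 0.1832]
eef_rot: [-0.001, 0.137, 0.991, -0.0]
contact_force: [0.3, 0.6, -1.1]
grip_width: -0.0002
finger_force: 0.0
```

```bash
python3 -c "
from h import *
go((.0435,0,.1801))"
```

```text
t 11.2833 box pos [ 0.0358 -0.0004  0.1832] tool delta [-0.0077  0.0004  0.0031] turn 3.136 F [ 0.3  0.6 -1.1]
```

Request:
{"api": "steer_hand", "payload": {"motion": [[[0.014,0,0.011],0,0],[[0.01,0,0.006],0,0],[[0.01,0,0.006],0,0],[[0.008,0,0.008],0,0],[[0.009,0,0.008],0,0],[[0.007,0,0.01],0,0],[[0.007,0,0.009],0,0],[[0,0,0],0,0]]}}

```text
time: 11.95
ee_pos: [0.547, 0.1998, 0.1224]
eef_rot: [-0.002, 0.137, 0.991, -0.001]
contact_force: [0.1, -0.1, 0.5]
grip_width: 0.0001
finger_force: 0.0
```

```bash
python3 -c "
from h import *
go((-.035,0,.12))"
```

```text
t 11.95 box pos [-0.028  -0.0009  0.1224] tool delta [0.007  0.0009 0.0025] turn 3.136 F [ 0.1 -0.1  0.5]
```

Request:
{"api": "steer_hand", "payload": {"motion": [[[0.006,0,0.006],0,0],[[0.004,0,0.005],0,0],[[0,0,0.004],0,0],[[0,0,0.003],0,0],[[0,0,0],0,0]]}}

```text
time: 12.37
ee_pos: [0.5399, 0.2027, 0.1064]
eef_rot: [-0.0, 0.137, 0.991, -0.0]
contact_force: [0.2, 0.2, 0.4]
grip_width: -0.0001
finger_force: 0.0
```

```bash
python3 -c "
from h import *
go((-.035,0,.105))"
```

```text
t 12.3667 box pos [-0.0356 -0.      0.1064] tool delta [-0.0006  0.      0.0014] turn 3.135 F [0.2 0.2 0.4]
```

Request:
{"api": "steer_hand", "payload": {"motion": [[[0.01,0,0.002],0,0],[[0,0,0.002],0,0],[[0,0,0.0015],0,0],[[0,0,0],0,0]]}}

```text
time: 12.7
ee_pos: [0.5305, 0.206, 0.1046]
eef_rot: [0.001, 0.137, 0.991, 0.0]
contact_force: [-9.2, -2.8, 32.1]
grip_width: 0.0001
finger_force: 16.0
```

```bash
python3 -c "
from h import *
go((-.045,0,.105))"
```

```text
t 12.7 box pos [-0.0456  0.0007  0.1046] tool delta [-0.0006 -0.0007 -0.0004] turn 3.135 F [-9.2 -2.8 32.1]
```

It's in firm contact at z = 0.1046 against a closed height of 0.105, so the cover is shut. I'll retract and check.

Request:
{"api": "steer_hand", "payload": {"motion": [[[0,0,-0.01],0,0],[[0,0,-0.035],0,0],[[0,0,-0.04],0,0],[[0.03,0,-0.03],0,0],[[0.03,0,0],0,0],[[0,0,0],0,0],[[0,0,0],0,0]]}}

```text
time: 13.28
ee_pos: [0.4721, 0.222, 0.2165]
eef_rot: [0.0, 0.137, 0.991, 0.0]
contact_force: [-0.3, 0.2, -0.3]
grip_width: 0.0002
finger_force: 0.0
```

Run:
```python
from h import *
import cv2
a=ctrl.snapshot("scene")[190:340,200:400,::-1]
cv2.imwrite("pics/s6.png",cv2.resize(a,None,fx=4,fy=4,interpolation=cv2.INTER_CUBIC))
```

```text
(no output)
```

View pics/s6.png

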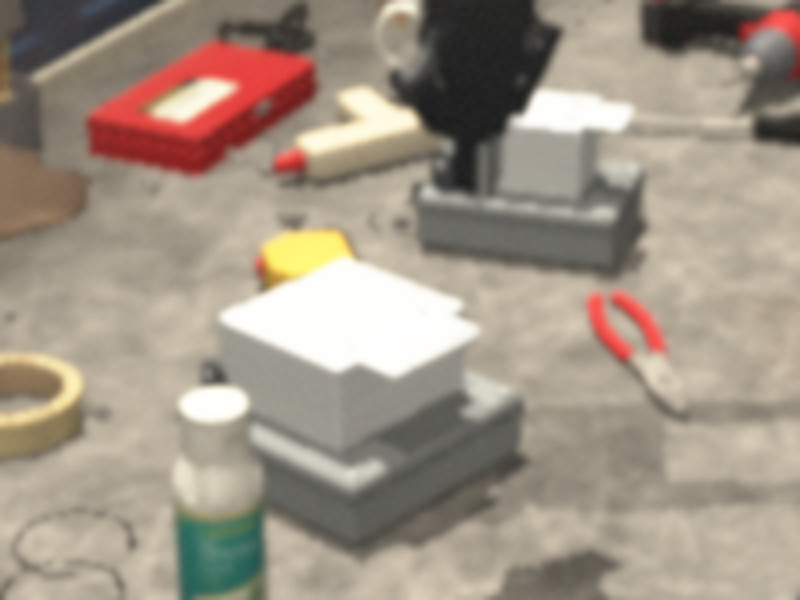

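The cover is down flat, the fingers are clear and the bystanders look undisturbed.

```bash
python3 -c "
from station import ctrl
print(ctrl.finish_job())"
```

```text
the job is handed in; nothing more can be done
None
```

I opened the wide cover, threw its lever to the left, closed the cover again and handed the job in at about 13.3 s; the hand-in returned no verdict, but the last picture shows the cover shut, the arm clear, and the narrow box, pliers, tape measure and bottle looking undisturbed.

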